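# Pin the swing arm of the vial tray to its pivot bracket

## Robot

A 7-joint arm with a two-finger parallel gripper is mounted at the origin on the work surface. World frame = base frame: x ahead of the robot, y to its left, z up, the work surface at z = 0. Lengths are in m, angles in degrees, forces in N, time in s.
With the tool pointing down it reaches from about 0.425 to 0.875 m from the base axis. Payload 4.7 kg.
Tool frame: the origin (TCP) lies midway between the tips of the shut fingers; the grasp point (between the pads) lies 19 mm behind it; y points along the fingers, x is the direction in which the jaws open and shut, and the axes are right-handed (so a half turn about y gives the same grasp; the last joint's range is limited). The gripper opens to 87 mm and grips with 3 to 60 N. Pads are 19 mm wide; open, the fingers measure 117 mm over their backs; the gripper's body (75 mm by 190 mm) begins 51 mm behind the grasp point.
Start: joints at [72.485, 18.392, -4.016, 83.108, 1.295, 78.541, -3.26], TCP at [0.204, -0.617, 0.223] pointing down, gripper open.
Joint ranges: [-163.93, 163.93], [-17.29, 119.83], [-79.2, 71.16], [3.27, 140.29], [-89.18, 269.18], [5.43, 117.66], [-154.24, 154.24]. Speed limits (degrees/s): [147.25, 147.25, 180, 180, 180, 180, 180].

## Interface

Orientations are given as [roll, pitch, yaw] about the fixed x, y, z axes, in that order (R = Rz(yaw) Ry(pitch) Rx(roll)).
In Python, from cell import env gives the robot as it stands.
- The arm moves only by the tool carry_out, never from a script. Its argument "targets" is a list of rows, each a list of 2 entries, a list of its own where there are three numbers: the shift along the tool's x, y, z in mm, then the turn, a rotation vector about the tool's x, y, z in degrees. A call has 1 to 12 rows; each row shifts and turns the commanded pose from where the row before left it, along the tool's axes as they then stand; what a row does not reach is not made up. A row lasts 1/10 s, in which the tool goes at most 50 mm and 8.59 degrees, less where a joint would pass 70% of its speed; a pose out of reach is approached as far as the arm can. A call with a gripper value outside its range is refused whole. "jaw" is the opening, from 0 (shut) to 1 (fully open), set as the call begins (left out, the last holds). The fingers move at their own pace and stop on an object; "squeeze" is the grip in N (left out, the last holds). Time passes only in rows, so rows that do not move let the fingers close. It gives the time, the measured TCP pose, the force and the opening at its end, in the units of the state.
- env.get_obs(): the state, without advancing time (a new reading comes with each control period).
- env.read_camera(name): name is "scene" or "top"; returns the picture (400x640x3 uint8, red, green, blue); there is no depth.
- env.get_calibration(name): a dict with "fx", "fy", "cx", "cy" (pixels), "R" (3x3) and "t" (3): a world point X has camera coordinates R X + t. Camera axes: x right, y down, z forward; pixel columns grow to the right and rows downward; lengths in m; the calibration is good to about 2 mm. A picture is of the moment at which its call begins. get_calibration takes no time and is no camera call.
- env.sign_off(): hands the job in, once; it reports no verdict.
Trained networks look in the newest picture that a camera, given by its name, has taken for a name from the list of things; names that differ only in an ending like _2 or _b are one class to them, and where a whole thing is asked for, a point or a joint stands for the part that bears it (a point fixed in the world has none). Each returns a list of dicts, best first, with "p" (0 to 1); they miss things now and then, are a little off and sometimes report something else, mostly with a low value. They report only what shows in the picture. A call takes as long as a camera call. They do not tell look-alikes from the thing itself.
- env.outline_of(camera, label): "mask" (400x640 bool, what is visible of it) and "xy" ([column, row] in pixels, amid what is visible of it).
The state is a dict: "time_s": time; "qpos": joint angles; "joint_velocities": joint speeds; "effort": joint torques, N m; "tool_pos": TCP position; "tool_rot": TCP orientation; "force": force on the tool from outside, world axes, zero at the start; "wrist_torque": the same for the moment, N m; "grip_width": finger opening in m.
Only numpy, scipy, OpenCV 4.12 (cv2) and the standard library are available. Lean on these libraries where they do the work, as an engineer would, in place of code of your own. Each camera call takes 0.05 s, during which the arm holds its last target.

## Task

Take the pin with the blue grip out of the stand and thread it down through the pivot bracket - upper lug, the two loose brass bushes of the blue swing arm, then the lower lug - until its collar sits flat on the upper lug, and let go. The bushes have drifted off-centre, so feel for each hole and coax it sideways rather than pushing hard: nothing on the bracket may be pressed with more than 50 N. Leave the red and yellow pins in their stand and the other things on the bench where they are.

Things in the scene. Friction and masses are not known exactly. Their poses are not given: they have to be found in the camera images.
- pin_blue: pin to fit, upright in one of the stand's three holes (which one varies). Origin: centre of its collar's underside; z up, x, y square to the grip. Below: steel shank, 10 mm diameter, 66 mm long, the last 6 mm tapering to a flat nose 8 mm across. Above: dark collar, diameter 32, 5 mm thick, then a blue square grip 14 x 14 mm, 36 mm tall (5 to 41 mm above origin). About 0.09 kg.
- pin_tip (a point): centre of the flat end of the blue pin's nose, 66 mm below the collar's underside
- stand: grey fixed pin stand, 50 (x) x 180 (y) x 75 mm (z), with three vertical holes 15 mm in diameter at y = -60, 0 and +60 mm, a pin hanging in each by its collar. Origin: centre of its underside. The blue pin must be raised 66 mm to come free.
- bracket: fixed pivot bracket with the blue swing arm docked in it. Origin: on the upright pivot axis, at the bench; z up. From the top, in mm above the bench: upper lug 84-94, upper bush 68-82, lower bush 52-66, lower lug 38-50; free below down to 8. Lugs 56 x 56; their plate, 94 high, is on the -y side. The arm runs along +x to a vial tray 140-270 away, 93 high. It spoils if pressed over 50 N; 5 N is plenty.
- bracket_hole (a point): centre of the upper lug's hole, 22 mm in diameter, at its top face (black, rubber-faced) on the pivot axis, 94 mm above the bench; the collar's underside must end here. Wide enough to let the pin wander 6 mm any way.
- bush_mid (a point): point on the pivot axis between the two brass bushes, 67 mm above the bench. Each bush, a disc 34 mm in diameter with a 12 mm hole, floats level in its eye and starts 3 to 6 mm off the axis, unmeasured, the two towards different sides. Friction on top about 0.2; about 2 N sideways shifts it, as far as stops 5 mm off along bracket x and y; it stays where left. A pin in its hole carries it along. Nothing gives downwards.
- lower_hole (a point): centre of the lower lug's hole, 12 mm in diameter, at its top face, 50 mm above the bench, fixed on the pivot axis right below bracket_hole
- pin_red: spare pin with a red grip, same collar and grip but a 13 mm shank; does not fit; leave it in the stand. Origin: centre of its collar's underside
- pin_yellow: spare pin with a yellow grip, otherwise like the red one; leave it in the stand. Origin: centre of its collar's underside
- amber_bottle: amber bottle with blue cap, 70 mm in diameter, 150 mm tall; bystander; origin under its centre
- white_bottle: white bottle, 56 mm in diameter, 120 mm tall; bystander; origin under its centre
- beaker: clear beaker, 70 mm in diameter, 90 mm tall; bystander; origin under its centre
- screwdriver: screwdriver lying on the bench; bystander; origin under it
- mouse: black computer mouse, 105 x 62 x 32 mm, on a thin blue mat; bystander; origin under its centre
Not all that is in view belongs to the job. What is shaped like the pin_blue but orange is not meant.

How it is judged:
By the outcome, as a careful person would: the job done as asked, in the order asked, and still so for the second after the job is handed in, with the robot touching nothing.
It also fails if it takes over 64 s, if anything falls off the work surface, if the arm or the gripper's body presses on something with over 40 N, if the wrist force passes 120 N, or if a joint passes its speed limit or range.

## Working session

There is one attempt and no reset: what is moved stays moved. The work goes in short steps, Python scripts to look and compute and a tool call to move; the robot and the scene stay as the last step left them, time stands still between calls to the robot, and variables do not carry over. Pictures are saved under pics/ and viewed, and the job is handed in when it is done.

Besides the shell and the picture viewer there is one more tool, called as name([rows], argument=value, ...), one row to a line, values as JSON. carry_out: Moves the arm, as the interface text tells. Its arguments: {"type":"object","properties":{"targets":{"type":"array","items":{"type":"array"}},"jaw":{"type":"number"},"squeeze":{"type":"number"}},"required":["targets"]}

```bash
mkdir -p pics; ls
python3 - <<'E'
from cell import env
import cv2,numpy as np
o=env.get_obs()
for k,v in o.items(): print(k,np.round(v,3).tolist())
for c in("scene","top"):
    im=env.read_camera(c); cv2.imwrite(f"pics/{c}0.png",im[:,:,::-1])
    cal=env.get_calibration(c); print(c,{k:np.round(v,4).tolist() for k,v in cal.items()})
E
```

```text
pics
time_s 0.0
qpos [72.485, 18.44, -4.015, 83.175, 1.295, 78.542, -3.26]
joint_velocities [0.035, -0.071, -0.01, -0.038, 0.014, 0.0, -0.109]
effort [0.0, -49.127, -0.403, -31.253, -0.064, 0.043, 0.0]
tool_pos [0.204, -0.617, 0.221]
tool_rot [-90.006, 0.111, -71.676]
force [-0.37, -0.03, -0.479]
wrist_torque [-0.035, -0.035, 0.027]
grip_width 0.087
scene {'fx': 463.518, 'fy': 463.518, 'cx': 317.6712, 'cy': 195.7947, 'R': [[-0.4291, 0.9031, 0.0198], [0.514, 0.2621, -0.8168], [-0.7428, -0.3403, -0.5766]], 't': [0.2003, -0.219, 1.6579]}
top {'fx': 468.4566, 'fy': 468.4566, 'cx': 321.6745, 'cy': 198.2253, 'R': [[-0.0005, -1.0, -0.0087], [-0.9809, 0.0021, -0.1944], [0.1944, 0.0084, -0.9809]], 't': [0.025, 0.5184, 1.4923]}
```

View pics/scene0.png

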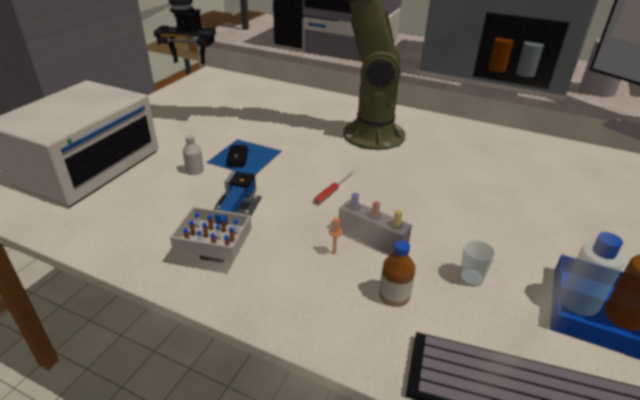

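View pics/top0.png

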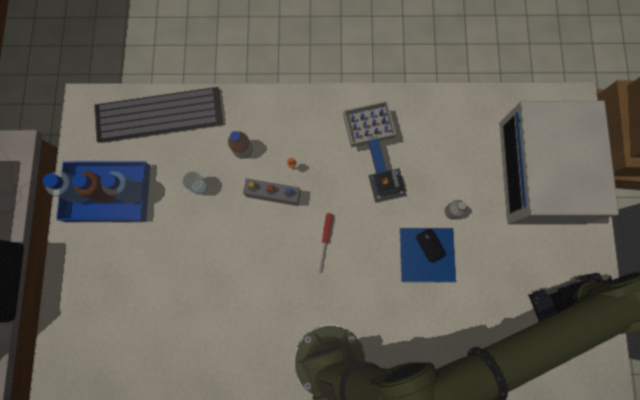

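The scene view shows blue, red and yellow pins in the grey stand at about (354,200), (376,209) and (397,218). An orange look-alike stands loose at (335,235). In the top view the blue pin is at about (288,191) and the bracket at about (387,182). Next I'll get outlines and enlarged crops.

```bash
cat > h.py <<'E'
from cell import env
import cv2,numpy as np
def cal(c):
    k=env.get_calibration(c); return k,np.array(k["R"]),np.array(k["t"])
def proj(c,X):
    k,R,t=cal(c); p=R@np.array(X)+t; return np.array([k["fx"]*p[0]/p[2]+k["cx"],k["fy"]*p[1]/p[2]+k["cy"]])
def ray(c,uv):
    k,R,t=cal(c); d=R.T@np.array([(uv[0]-k["cx"])/k["fx"],(uv[1]-k["cy"])/k["fy"],1]); return -R.T@t,d/np.linalg.norm(d)
def onz(c,uv,z):
    o,d=ray(c,uv); return o+d*(z-o[2])/d[2]
def tri(a,b):
    o1,d1=ray("scene",a);o2,d2=ray("top",b)
    s=np.linalg.lstsq(np.c_[d1,-d2],o2-o1,rcond=None)[0]
    p,q=o1+d1*s[0],o2+d2*s[1]; return (p+q)/2,np.linalg.norm(p-q)
E
python3 - <<'E'
from h import *
for c in("scene","top"):
    im=env.read_camera(c)
    for l in("pin_blue","bracket","stand","pin_red","pin_yellow"):
        for d in env.outline_of(c,l)[:3]:
            m=np.array(d["mask"]); ys,xs=np.nonzero(m)
            print(c,l,round(d["p"],2),np.round(d["xy"],1),m.sum(),xs.min() if len(xs) else 0,xs.max(),ys.min(),ys.max())
            if d["p"]>.5: np.save(f"m_{c}_{l}.npy",m)
    r={"scene":[(320,180,100,70),(210,165,70,60)],"top":[(240,150,70,60),(340,95,75,112)]}[c]
    ts=[cv2.resize(im[y:y+h,x:x+w,::-1],(390,int(390*h/w)),interpolation=cv2.INTER_CUBIC) for x,y,w,h in r]
    H=max(t.shape[0] for t in ts); ts=[cv2.copyMakeBorder(t,0,H-t.shape[0],0,5,0) for t in ts]
    cv2.imwrite(f"pics/{c}1.png",np.hstack(ts))
E
```

```text
scene pin_blue 0.59 [335.6 230.7] 254 329 341 217 253
scene pin_blue 0.56 [351.6 200.9] 143 348 359 193 210
scene bracket 0.87 [223.5 224.1] 4712 170 260 171 262
scene bracket 0.45 [326.  196.1] 234 313 337 183 204
scene pin_red 0.65 [373.4 214.5] 143 368 379 202 219
scene pin_yellow 0.61 [396.6 221.4] 175 391 402 209 228
top pin_blue 0.65 [290.3 165.7] 86 287 296 158 168
top bracket 0.63 [377.2 138.5] 3049 343 405 102 202
top stand 0.92 [273.1 189.9] 983 243 300 178 205
top pin_red 0.46 [268.4 193.3] 93 265 275 185 195
top pin_yellow 0.43 [252.8 186.5] 81 248 257 182 191
```

View pics/scene1.png

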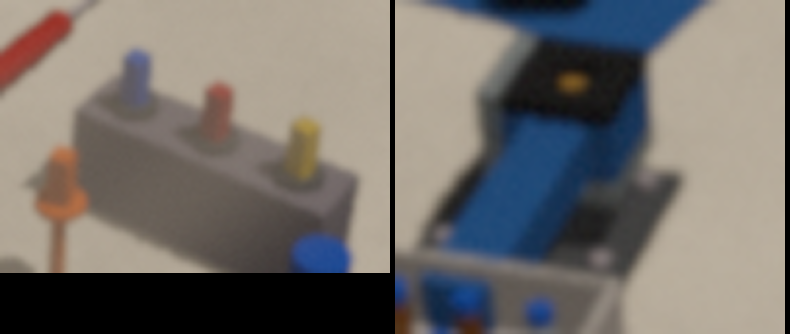

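View pics/top1.png

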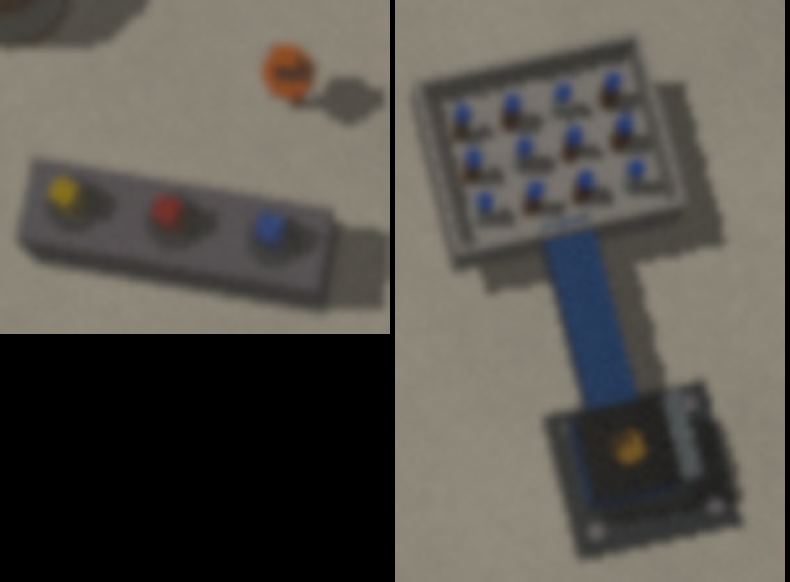

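Only two things fit the pin shape: the orange one at scene (335,231), standing loose outside the stand, and the blue-gripped one at (352,201), at the stand's end. The crop confirms the blue one is the one meant. In the top view it is at (288,191). Next I'll fit the positions to sub-pixel accuracy from averaged frames.

Run:
```python
from h import *
for c in("scene","top"):
    np.save(f"avg_{c}.npy",np.mean([env.read_camera(c).astype(float) for _ in range(6)],0))
A={c:np.load(f"avg_{c}.npy") for c in("scene","top")}
# blue grip segmentation
def blob(c,box,f):
    x,y,w,h=box; p=A[c][y:y+h,x:x+w]; wt=f(p); yy,xx=np.mgrid[y:y+h,x:x+w]
    return (wt*xx).sum()/wt.sum(),(wt*yy).sum()/wt.sum(),wt.sum()
fb=lambda p:np.clip(p[...,2]-p[...,0]-25,0,None)
fr=lambda p:np.clip(p[...,0]-p[...,2]-30,0,None)
boxes={"scene":(343,188,22,22),"top":(280,182,18,18)}
uv={c:blob(c,boxes[c],fb) for c in A}; print(uv)
print("blue tri",tri(uv["scene"][:2],uv["top"][:2]))
bt=blob("top",(378,173,16,16),fr);bs=blob("scene",(232,174,22,12),fr);print("brass",bt,bs,tri(bs[:2],bt[:2]),onz("top",bt[:2],.082))
for c,b in(("top",(364,162,44,44)),("scene",(215,165,50,45))):
    x,y,w,h=b; im=A[c][y:y+h,x:x+w,::-1]; cv2.imwrite(f"pics/{c}2.png",cv2.resize(np.clip(im*1.6,0,255).astype(np.uint8),(12*w,12*h),interpolation=cv2.INTER_NEAREST))
```

```text
{'scene': (np.float64(355.07682926829267), np.float64(194.70975609756096), np.float64(136.66666666666669)), 'top': (np.float64(287.86624834874505), np.float64(190.29755614266844), np.float64(504.66666666666663))}
blue tri (array([0.53207328, 0.13132051, 0.11212937]), np.float64(0.0004538657329757614))
brass (np.float64(385.0372104484968), np.float64(180.97880729423363), np.float64(676.3333333333333)) (np.float64(241.29012345679016), np.float64(179.30015432098764), np.float64(432.0)) (array([ 0.56813275, -0.18138104,  0.08548714]), np.float64(0.0003536714109929099)) [ 0.56886831 -0.18167685  0.082     ]
```

```bash
python3 -c "
import cv2,numpy as np
a=cv2.imread('pics/top2.png');b=cv2.imread('pics/scene2.png')
b=cv2.resize(b,None,fx=.45,fy=.45);a=cv2.resize(a,None,fx=.95,fy=.95)
H=max(a.shape[0],b.shape[0]);f=lambda t:cv2.copyMakeBorder(t,0,H-t.shape[0],0,4,0)
o=np.hstack([f(a),f(b)]);print(o.shape);cv2.imwrite('pics/c2.png',o)"
```

```text
(502, 780, 3)
```

View pics/c2.png

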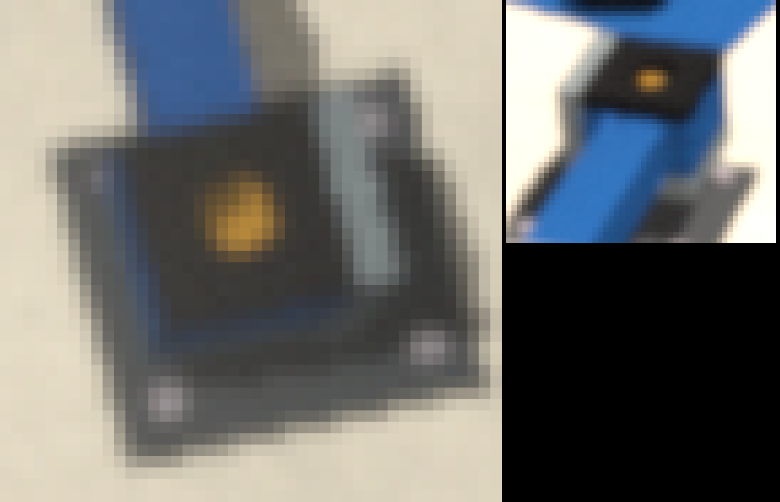

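Run:
```python
from h import *
A={c:np.load(f"avg_{c}.npy") for c in("scene","top")}
def blob(c,box,f):
    x,y,w,h=box; p=A[c][y:y+h,x:x+w]; wt=f(p); yy,xx=np.mgrid[y:y+h,x:x+w]
    return (wt*xx).sum()/wt.sum(),(wt*yy).sum()/wt.sum()
cl=lambda t:np.clip(t,0,None)
S={"b":lambda p:cl(p[...,2]-p[...,0]-12),"r":lambda p:cl(p[...,0]-p[...,1]-25),"y":lambda p:cl(p[...,0]-p[...,2]-35)}
T={"b":(280,182,18,18),"r":(261,180,18,18),"y":(243,178,18,18)}
C={"b":(343,188,22,22),"r":(365,198,22,22),"y":(387,206,22,22)}
P={}
for k in"bry":
    t=blob("top",T[k],S[k]);s=blob("scene",C[k],S[k]);P[k],e=tri(s,t);print(k,np.round(t,1),np.round(s,1),np.round(P[k],4),round(e,4),np.round(onz("top",t,.105),4))
d=P["y"]-P["b"];print("y-b",np.linalg.norm(d[:2]),np.degrees(np.arctan2(-d[0],d[1])))
# fit stand using mask IoU in top
m=np.load("m_top_stand.npy").astype(float)
from scipy.optimize import minimize
from scipy.spatial import ConvexHull
def render(v):
    x,y,a=v; c,s=np.cos(a),np.sin(a); pts=[]
    for i in(-.025,.025):
        for j in(-.09,.09):
            for z in(0,.075): pts.append(proj("top",[x+c*i-s*j,y+s*i+c*j,z]))
    pts=np.array(pts);h=pts[ConvexHull(pts).vertices]
    im=np.zeros((1600,2560),np.uint8);cv2.fillPoly(im,[np.round((h+.5)*4).astype(np.int32)],255)
    return cv2.resize(im,(640,400),interpolation=cv2.INTER_AREA)/255.
f=lambda v:((render(v)-m)**2).sum()
mid=(P["y"]+P["b"])/2
r=minimize(f,[mid[0],mid[1],-.17],method="Nelder-Mead",options=dict(initial_simplex=[[mid[0],mid[1],-.17],[mid[0]+.01,mid[1],-.17],[mid[0],mid[1]+.01,-.17],[mid[0],mid[1],-.1]]))
x,y,a=r.x;print("stand",r.x,np.degrees(a),r.fun)
for j in(-.06,0,.06):print(j,x-np.sin(a)*j,y+np.cos(a)*j)
for z in(.084,.089,.094):print("hole",z,onz("top",(385.0,180.9),z),onz("scene",(241.3,179.3),z))
# yaw from tray centre: bracket mask principal direction
mb=np.load("m_top_bracket.npy");ys,xs=np.nonzero(mb&(np.arange(400)[:,None]<145));tc=(xs.mean(),ys.mean());p=onz("top",tc,.07);q=onz("top",(385,180.9),.089);print("tray",tc,p,np.degrees(np.arctan2(p[1]-q[1],p[0]-q[0])),np.linalg.norm((p-q)[:2]))
```

```text
b [287.9 190.4] [355.3 196.5] [0.5327 0.132  0.1075] 0.0014 [0.5335 0.1315 0.105 ]
r [269.4 187.2] [376.3 205.6] [0.5436 0.1914 0.1061] 0.0012 [0.544  0.1909 0.105 ]
y [250.9 184. ] [398.2 216.2] [0.555  0.251  0.1023] 0.0007 [0.5544 0.2502 0.105 ]
y-b 0.1210588458960591 -10.576285010420698
stand [ 0.54261856  0.19136064 -0.18102004] -10.371684320532133 192.95501730103805
-0.06 0.531816573296842 0.13234100920977546
0 0.5426185557207461 0.19136064302525813
0.06 0.5534205381446503 0.25038027684074077
hole 0.084 [ 0.56865822 -0.18130301  0.084     ] [ 0.56628719 -0.1828916   0.084     ]
hole 0.089 [ 0.56747539 -0.18065252  0.089     ] [ 0.57255385 -0.17836764  0.089     ]
hole 0.094 [ 0.56629255 -0.18000204  0.094     ] [ 0.57882051 -0.17384367  0.094     ]
tray (np.float64(368.83550765740216), np.float64(124.04083947816223)) [ 0.76801407 -0.13418419  0.07      ] 13.046193280956517 0.20585205571186815
```

The measurements agree with each other. The blue pin is at about (0.532, 0.132), at the stand's y = -60 hole, with the stand yaw about -10.4°. The pivot is at about (0.568, -0.181), with the bracket yaw about 12°. Moving.

carry_out([
  [[-19.2,0,43.3],[0,0,0]],
  [[-19.2,0,43.3],[0,0,0]],
  [[-19.2,0,43.3],[0,0,0]],
  [[-19.2,0,43.3],[0,0,0]],
  [[-19.2,0,43.3],[0,0,0]],
  [[-19.2,0,43.3],[0,0,0]],
  [[-19.2,0,43.3],[0,0,0]],
  [[-19.2,0,43.3],[0,0,0]],
  [[-19.2,0,43.3],[0,0,0]],
], jaw=0.45)

```text
time_s: 2.2
tool_pos: [0.5211, -0.3292, 0.2229]
tool_rot: [-90.0, -0.0, -71.7]
force: [0.8, -0.6, -0.0]
grip_width: 0.0394
```

carry_out([
  [[-43.5,0,15.6],[0,0,0]],
  [[-43.5,0,15.6],[0,0,0]],
  [[-43.5,0,15.6],[0,0,0]],
  [[-43.5,0,15.6],[0,0,0]],
  [[-43.5,0,15.6],[0,0,0]],
  [[-43.5,0,15.6],[0,0,0]],
  [[-43.5,0,15.6],[0,0,0]],
  [[-43.5,0,15.6],[0,0,0]],
  [[-43.5,0,15.6],[0,0,0]],
  [[-43.5,0,15.6],[0,0,0]],
  [[0,0,0],[0,-7.7,0]],
  [[0,0,0],[0,-7.7,0]],
])

```text
time_s: 3.4
tool_pos: [0.5309, 0.1339, 0.2228]
tool_rot: [-90.0, 0.0, -55.7]
force: [0.1, -0.6, 0.3]
grip_width: 0.0394
```

carry_out([
  [[0,0,0],[0,-7.7,0]],
  [[0,0,0],[0,-7.7,0]],
  [[0,0,0],[0,-7.7,0]],
  [[0,0,0],[0,-7.7,0]],
  [[0,0,0],[0,-7.7,0]],
  [[0,0,0],[0,-7.4,0]],
  [[0,0,0],[0,0,0]],
  [[0,0,0],[0,0,0]],
])

```text
time_s: 4.2
tool_pos: [0.5313, 0.1314, 0.2226]
tool_rot: [-90.0, -0.0, -10.6]
force: [0.2, -0.7, -0.8]
grip_width: 0.0393
```

carry_out([
  [[0,25,0],[0,0,0]],
  [[0,25,0],[0,0,0]],
  [[0,25,0],[0,0,0]],
  [[0,20,0],[0,0,0]],
  [[0,15,0],[0,0,0]],
  [[0,15,0],[0,0,0]],
  [[0,13,0],[0,0,0]],
  [[0,0,0],[0,0,0]],
  [[0,0,0],[0,0,0]],
])

```text
time_s: 5.1
tool_pos: [0.5315, 0.1316, 0.0847]
tool_rot: [-90.0, -0.0, -10.4]
force: [-0.3, -0.4, -0.1]
grip_width: 0.0391
```

Run:
```python
from h import *
for c,(x,y,w,h) in(("scene",(310,130,90,100)),("top",(240,140,90,100))):
    im=env.read_camera(c)[y:y+h,x:x+w,::-1]; cv2.imwrite(f"pics/{c}3.png",cv2.resize(im,(390,433),interpolation=cv2.INTER_CUBIC))
cv2.imwrite("pics/c3.png",np.hstack([cv2.imread("pics/scene3.png"),cv2.imread("pics/top3.png")]))
```

```text
(no output)
```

View pics/c3.png

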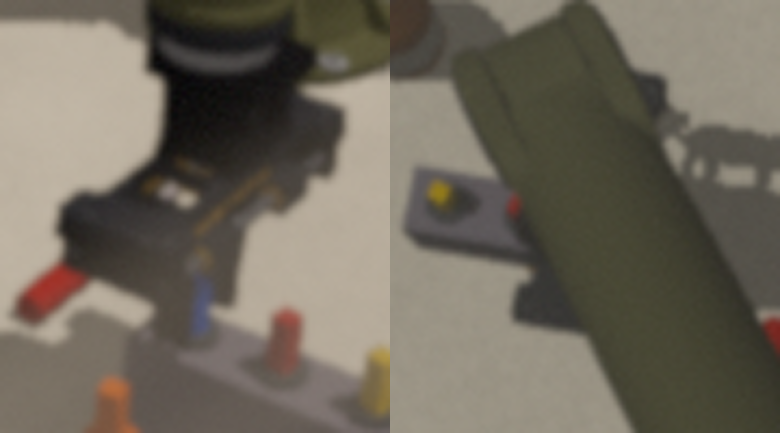

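The scene crop shows the blue grip between the fingers at about (356,200), with the red and yellow pins clear of them. Closing the jaws.

carry_out([
  [[0,0,0],[0,0,0]],
  [[0,0,0],[0,0,0]],
  [[0,0,0],[0,0,0]],
  [[0,0,0],[0,0,0]],
  [[0,0,0],[0,0,0]],
  [[0,0,0],[0,0,0]],
  [[0,0,0],[0,0,0]],
], jaw=0, squeeze=40)

```text
time_s: 5.9
tool_pos: [0.5316, 0.1315, 0.0848]
tool_rot: [-90.0, -0.0, -10.4]
force: [-0.1, -0.3, 2.7]
grip_width: 0.0137
```

carry_out([
  [[0,-10,0],[0,0,0]],
  [[0,-15,0],[0,0,0]],
  [[0,-20,0],[0,0,0]],
  [[0,-20,0],[0,0,0]],
  [[0,-20,0],[0,0,0]],
  [[0,-20,0],[0,0,0]],
  [[0,-20,0],[0,0,0]],
  [[0,-15,0],[0,0,0]],
  [[0,0,0],[0,0,0]],
  [[0,0,0],[0,0,0]],
])

```text
time_s: 6.9
tool_pos: [0.531, 0.1314, 0.2245]
tool_rot: [-90.0, 0.0, -10.4]
force: [-0.0, -0.4, -1.7]
grip_width: 0.0139
```

Run:
```python
from h import *
o=env.get_obs();p=o["tool_pos"];print(np.round(p,4),np.round(o["tool_rot"],2),o["force"],o["wrist_torque"])
im=env.read_camera("scene");d=env.outline_of("scene","pin_blue");print([(round(k["p"],2),np.round(k["xy"])) for k in d])
u,v=map(int,proj("scene",p));print(u,v)
x,y=max(0,u-50),max(0,v-50);im=im[y:y+100,x:x+100,::-1].copy();cv2.imwrite("pics/c4.png",cv2.resize(im,(600,600),interpolation=cv2.INTER_CUBIC));print(x,y)
```

```text
[0.531  0.1314 0.2245] [-9.002e+01  1.000e-02 -1.038e+01] [-0.02480073 -0.39038051 -1.68243772] [-0.04398246 -0.10223449 -0.06100485]
[(0.7, array([358., 163.])), (0.58, array([334., 233.]))]
358 155
308 105
```

View pics/c4.png

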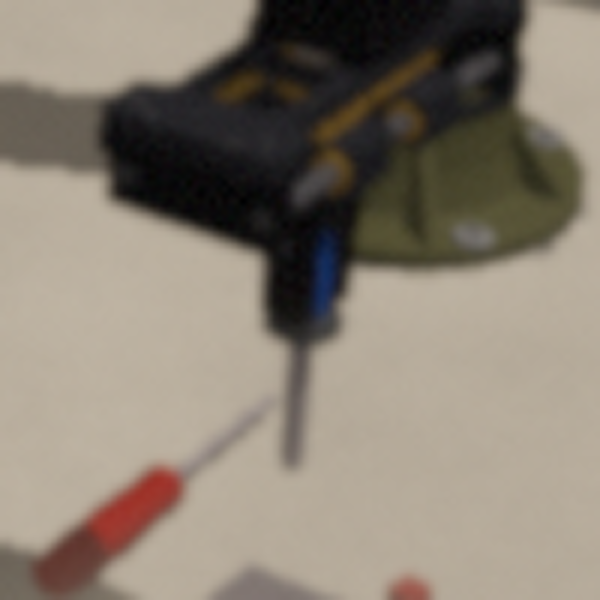

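The pin hangs from the gripper with its shank running from about (359,163) to (356,182), and the jaws are 13.8 mm apart, so the grip is right. Carrying it to the bracket.

carry_out([
  [[5.8,0,-18.8],[0,0,0]],
  [[11.6,0,-37.6],[0,0,0]],
  [[11.6,0,-37.6],[0,0,0]],
  [[11.6,0,-37.6],[0,0,0]],
  [[11.6,0,-37.6],[0,0,0]],
  [[11.6,0,-37.6],[0,0,0]],
  [[11.6,0,-37.6],[0,0,0]],
  [[11.6,0,-37.6],[0,0,0]],
  [[5.8,0,-18.8],[0,0,0]],
  [[0,0,0],[0,-7.6,0]],
  [[0,0,0],[0,-7.6,0]],
  [[0,0,0],[0,-7.6,0]],
])

```text
time_s: 8.2
tool_pos: [0.5681, -0.1797, 0.2236]
tool_rot: [-89.9, 0.1, 12.8]
force: [-0.2, 0.1, -1.0]
grip_width: 0.0138
```

carry_out([
  [[0,10,0],[0,0,0]],
  [[0,15,0],[0,0,0]],
  [[0,10,0],[0,0,0]],
  [[0,5,0],[0,0,0]],
  [[0,0,0],[0,0,0]],
  [[0,0,0],[0,0,0]],
])

```text
time_s: 8.8
tool_pos: [0.5685, -0.181, 0.1846]
tool_rot: [-90.0, -0.0, 12.4]
force: [-0.9, -0.5, -0.8]
grip_width: 0.0137
```

Run:
```python
from h import *
o=env.get_obs();p=o["tool_pos"];print(np.round(p,4),np.round(o["tool_rot"],2),np.round(o["force"],2),np.round(o["wrist_torque"],3))
print("tip exp",proj("scene",p-[0,0,.0758]),"collar",proj("scene",p-[0,0,.0098]),"hole",proj("scene",[.568,-.181,.094]))
im=env.read_camera("scene")
x,y=195,130;im=im[y:y+80,x:x+90,::-1].copy();cv2.imwrite("pics/c5.png",cv2.resize(im,None,fx=7,fy=7,interpolation=cv2.INTER_CUBIC))
im=env.read_camera("top")
x,y=340,150;im=im[y:y+60,x:x+90,::-1].copy();cv2.imwrite("pics/c5t.png",cv2.resize(im,None,fx=7,fy=7,interpolation=cv2.INTER_CUBIC))
```

```text
[ 0.5685 -0.181   0.1846] [-90.   -0.   12.4] [-0.91 -0.49 -0.84] [ 0.046 -0.127  0.019]
tip exp [240.72987089 172.08546095] collar [238.789226   150.44810951] hole [241.26485219 176.66640489]
```

View pics/c5.png

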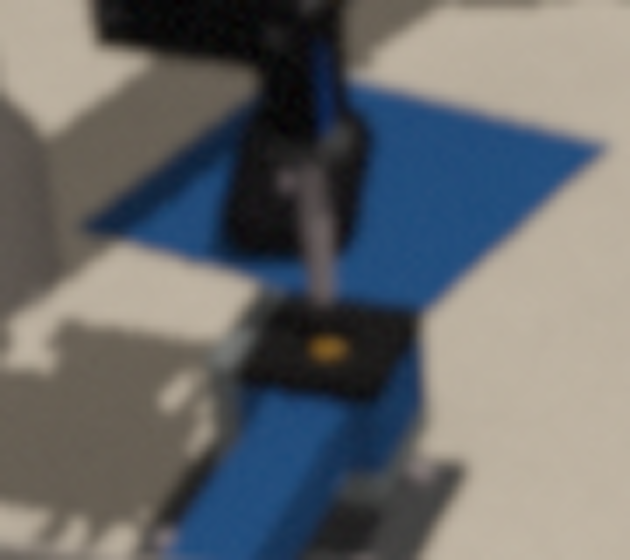

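The tip shows at scene (240.7,173), which matches the predicted (240.7,172), and the pin is straight. The pivot estimate also agrees with both views. I'll check the brass pixels for a hint of the upper bush's direction.

Run:
```python
from h import *
A=np.load("avg_top.npy")
p=A[175:187,379:392]
print("cols 379..391, rows 175..");print(np.round(p[...,0]).astype(int));print(np.round(p[...,0]-p[...,2]).astype(int))
for z in(.094,.084,.082,.068):print(z,np.round(proj("top",[.568,-.181,z]),2))
print(np.round(proj("top",[.573,-.181,.082]),2),np.round(proj("top",[.568,-.176,.082]),2))
```

```text
cols 379..391, rows 175..
[[ 38  37  38  38  38  37  36  37  36  36  36  36  41]
 [ 39  38  38  38  39  39  42  39  36  36  36  36  38]
 [ 39  38  39  41  44  52  58  52  42  37  36  36  36]
 [ 38  40  42  49  55  64  77  78  58  42  36  36  36]
 [ 38  40  47  58  65  72  88  97  74  46  38  35  36]
 [ 39  40  50  64  74  88  99 105  85  55  39  35  36]
 [ 38  41  49  66  88 104 111 112  94  62  41  35  35]
 [ 40  40  45  66  93 109 113 106  86  58  38  36  36]
 [ 39  38  40  55  80  95  97  82  62  43  37  36  34]
 [ 39  38  39  43  53  62  62  52  42  37  35  36  35]
 [ 39  37  38  38  40  40  39  37  36  37  37  35  36]
 [ 39  39  38  38  38  38  36  37  36  37  37  35  35]]
[[ 3  3  4  3  3  4  3  3  3  3  2  2  1]
 [ 3  3  3  4  5  6  8  6  4  3  3  3  1]
 [ 4  4  4  7 10 18 24 19 10  4  3  3  2]
 [ 3  3  7 16 22 32 43 43 24  7  4  3  3]
 [ 4  5 13 25 32 40 53 62 41 13  4  3  2]
 [ 3  6 16 30 41 53 64 69 50 22  5  3  2]
 [ 3  6 15 34 53 68 74 74 56 28  7  4  1]
 [ 4  4 10 32 58 71 76 69 51 24  6  2  3]
 [ 3  3  6 20 43 59 60 46 26 11  4  3  2]
 [ 2  3  3  7 18 27 27 16  8  3  2  2  3]
 [ 3  3  3  4  4  6  5  4  2  3  2  3  3]
 [ 3  3  3  4  2  4  2  2  2  3  3  3  2]]
0.094 [385.3  180.38]
0.084 [384.91 181.1 ]
0.082 [384.84 181.24]
0.068 [384.31 182.22]
[384.79 179.74] [383.29 181.24]
```

The visible brass spans a hole centred at about (384.7,180.4), which matches my pivot to about 1 mm. The dark part towards the upper left suggests the upper bush hole lies towards +x, slightly +y. I'll offset by about 3.5/2 mm and go in gently.

carry_out([
  [[3.5,0,2],[0,0,0]],
  [[0,6,0],[0,0,0]],
  [[0,6,0],[0,0,0]],
  [[0,5,0],[0,0,0]],
  [[0,4,0],[0,0,0]],
  [[0,2,0],[0,0,0]],
  [[0,0,0],[0,0,0]],
])

```text
time_s: 9.6
tool_pos: [0.5711, -0.1784, 0.1611]
tool_rot: [-90.0, 0.0, 12.4]
force: [0.4, -0.6, -0.7]
grip_width: 0.0143
```

carry_out([
  [[0,1,0],[0,0,0]],
  [[0,1,0],[0,0,0]],
  [[0,0.5,0],[0,0,0]],
  [[0,0.5,0],[0,0,0]],
  [[0,0,0],[0,0,0]],
])

```text
time_s: 10.1
tool_pos: [0.5714, -0.1784, 0.1585]
tool_rot: [-90.0, 0.0, 12.4]
force: [-0.7, 0.0, -0.9]
grip_width: 0.0136
```

carry_out([
  [[0,0.5,0],[0,0,0]],
  [[0,0.5,0],[0,0,0]],
  [[0,0.5,0],[0,0,0]],
  [[0,0,0],[0,0,0]],
])

```text
time_s: 10.5
tool_pos: [0.5716, -0.1786, 0.1576]
tool_rot: [-90.0, -0.0, 12.4]
force: [-1.8, 0.2, 3.2]
grip_width: 0.0138
```

carry_out([
  [[0,0.5,0],[0,0,0]],
  [[0,0.5,0],[0,0,0]],
  [[0,0,0],[0,0,0]],
])

```text
time_s: 10.8
tool_pos: [0.572, -0.1788, 0.1574]
tool_rot: [-90.1, -0.1, 12.4]
force: [-2.0, -0.4, 6.7]
grip_width: 0.014
```

Contact on the upper bush at nose z ≈ 82 mm with about 7 N. I'll feel towards -x.

carry_out([
  [[-0.7,0,0],[0,0,0]],
  [[-0.7,0,0],[0,0,0]],
  [[-0.6,0,0],[0,0,0]],
  [[0,0,0],[0,0,0]],
])

```text
time_s: 11.2
tool_pos: [0.571, -0.1785, 0.1575]
tool_rot: [-90.1, -0.2, 12.4]
force: [0.9, 0.2, 5.1]
grip_width: 0.0142
```

carry_out([
  [[-1,0,0],[0,0,0]],
  [[-1,0,0],[0,0,0]],
  [[-1,0,0],[0,0,0]],
  [[0,0,0],[0,0,0]],
])

```text
time_s: 11.6
tool_pos: [0.5683, -0.179, 0.1575]
tool_rot: [-90.1, -0.2, 12.4]
force: [1.9, 1.2, 5.8]
grip_width: 0.0141
```

carry_out([
  [[0,0,1],[0,0,0]],
  [[0,0,1],[0,0,0]],
  [[0,0,1],[0,0,0]],
  [[0,0,0],[0,0,0]],
])

```text
time_s: 12.0
tool_pos: [0.5675, -0.1775, 0.1576]
tool_rot: [-90.2, -0.2, 12.4]
force: [1.1, -1.0, 5.3]
grip_width: 0.0141
```

carry_out([
  [[1,0,0.3],[0,0,0]],
  [[1,0,0.3],[0,0,0]],
  [[1,0,0.3],[0,0,0]],
  [[0,0,0],[0,0,0]],
])

```text
time_s: 12.4
tool_pos: [0.5689, -0.177, 0.1574]
tool_rot: [-90.2, -0.0, 12.4]
force: [-0.3, -2.8, 7.4]
grip_width: 0.014
```

carry_out([
  [[1,0,0],[0,0,0]],
  [[1,0,0],[0,0,0]],
  [[1,0,0],[0,0,0]],
  [[0,0,0],[0,0,0]],
])

```text
time_s: 12.8
tool_pos: [0.5717, -0.1765, 0.1574]
tool_rot: [-90.2, -0.0, 12.4]
force: [-1.6, -1.9, 8.2]
grip_width: 0.0137
```

No drop yet. I'll fit a small optical model of the hole (lug rim, shadow, bush hole) to the top-view pixels to get a better direction; this uses no robot time.

```bash
cat > fit.py <<'E'
from h import *
from scipy.optimize import differential_evolution
from scipy.ndimage import gaussian_filter
A=np.load("avg_top.npy")
r0,c0=174,378; D=A[r0:188,c0:393]; D=D[...,0]
S=6
k,R,t=cal("top"); O=-R.T@t
rr,cc=np.mgrid[0:D.shape[0]*S,0:D.shape[1]*S]
u=c0+(cc+.5)/S-.5; v=r0+(rr+.5)/S-.5
dc=np.stack([(u-k["cx"])/k["fx"],(v-k["cy"])/k["fy"],np.ones_like(u)],-1)@R
def at(z): s=(z-O[2])/dc[...,2]; return 1000*(O[0]+s*dc[...,0]),1000*(O[1]+s*dc[...,1])
P={z:at(z) for z in(.094,.084,.082,.066)}
def model(p,full=False):
    px,py,bx,by,lx,ly,L,sh,dk,w,sig=p
    i=lambda x,y,r:np.clip((r-np.hypot(x-px,y-py))/.6+.5,0,1)
    h1=i(*P[.094],11);h2=i(*P[.084],11)
    X,Y=P[.082]
    hole=np.clip((6-np.hypot(X-px-bx,Y-py-by))/.6+.5,0,1)
    lit=i(X-2*lx,Y-2*ly,11)*i(X-12*lx,Y-12*ly,11)
    br=sh+(L-sh)*lit
    im=37*(1-h1)+h1*((1-h2)*w+h2*(br*(1-hole)+dk*hole))
    im=gaussian_filter(im,sig*S)
    return im.reshape(D.shape[0],S,D.shape[1],S).mean((1,3))
if __name__=="__main__":
    f=lambda p:((model(p)-D)**2).mean()
    b=[(562,574),(-187,-175),(-5.5,5.5),(-5.5,5.5),(-.6,.6),(-.6,.6),(80,200),(25,110),(20,90),(25,90),(.4,1.2)]
    for s in range(4):
        r=differential_evolution(f,b,seed=s,maxiter=120,popsize=10,tol=1e-6)
        print(round(r.fun,2),np.round(r.x,2).tolist())
E
time python3 fit.py
```

```text
12.7 [568.57, -178.11, 5.5, 2.18, 0.04, -0.4, 126.55, 55.03, 66.12, 60.68, 0.91]
12.7 [568.59, -178.12, 5.5, 2.14, 0.05, -0.4, 126.9, 54.56, 66.42, 59.69, 0.92]
12.7 [568.59, -178.12, 5.5, 2.15, 0.05, -0.4, 126.73, 54.47, 66.49, 59.94, 0.91]
12.7 [568.59, -178.12, 5.5, 2.15, 0.05, -0.4, 126.92, 54.05, 66.38, 59.6, 0.92]
real	2m37.058s
user	2m55.649s
sys	0m0.173s
```

The fit puts the upper bush hole at about (574, -176) mm, so further +x. I'm at (571.7, -176.5) and will sweep +x.

carry_out([
  [[0.8,0,0],[0,0,0]],
  [[0.8,0,0],[0,0,0]],
  [[0.8,0,0],[0,0,0]],
  [[0,0,0],[0,0,0]],
])

```text
time_s: 13.2
tool_pos: [0.5736, -0.1759, 0.1573]
tool_rot: [-90.2, 0.0, 12.4]
force: [-2.0, -2.4, 7.5]
grip_width: 0.0139
```

carry_out([
  [[0.5,0,-0.8],[0,0,0]],
  [[0.5,0,-0.8],[0,0,0]],
  [[0.2,0,-0.8],[0,0,0]],
  [[0,0,0],[0,0,0]],
])

```text
time_s: 13.6
tool_pos: [0.5747, -0.1772, 0.1572]
tool_rot: [-90.1, 0.1, 12.4]
force: [-2.9, -1.0, 9.2]
grip_width: 0.014
```

carry_out([
  [[0.5,0,-0.8],[0,0,0]],
  [[0.5,0,-0.8],[0,0,0]],
  [[0.5,-0.4,-0.8],[0,0,0]],
  [[0,0,0],[0,0,0]],
])

```text
time_s: 14.0
tool_pos: [0.5772, -0.178, 0.1557]
tool_rot: [-90.0, 0.0, 12.4]
force: [0.3, 0.2, 0.3]
grip_width: 0.0137
```

It dropped in: z is down 1.5 mm and the force is about 0 at (577, -178). So the pivot lies a bit further +x than estimated. Going down through the upper bush.

carry_out([
  [[0,0.7,0],[0,0,0]],
  [[0,0.7,0],[0,0,0]],
  [[0,0.6,0],[0,0,0]],
  [[0,0,0],[0,0,0]],
])

```text
time_s: 14.4
tool_pos: [0.5774, -0.1779, 0.1542]
tool_rot: [-90.0, 0.0, 12.4]
force: [0.8, 0.3, -1.3]
grip_width: 0.0138
```

carry_out([
  [[0,1,0],[0,0,0]],
  [[0,1,0],[0,0,0]],
  [[0,1,0],[0,0,0]],
  [[0,1,0],[0,0,0]],
  [[0,1,0],[0,0,0]],
  [[0,0,0],[0,0,0]],
])

```text
time_s: 15.0
tool_pos: [0.5774, -0.178, 0.1492]
tool_rot: [-90.0, 0.0, 12.4]
force: [-0.1, 0.2, -0.7]
grip_width: 0.0139
```

carry_out([
  [[0,1,0],[0,0,0]],
  [[0,1,0],[0,0,0]],
  [[0,1,0],[0,0,0]],
  [[0,1,0],[0,0,0]],
  [[0,0,0],[0,0,0]],
])

```text
time_s: 15.5
tool_pos: [0.5774, -0.178, 0.1452]
tool_rot: [-90.0, 0.0, 12.4]
force: [0.4, -0.2, -1.8]
grip_width: 0.0141
```

Nose at about 69.5 mm, free. Before the lower bush I'll feel for the stops to locate the pivot, starting with +x.

carry_out([
  [[1,0,0],[0,0,0]],
  [[1,0,0],[0,0,0]],
  [[0,0,0],[0,0,0]],
])

```text
time_s: 15.8
tool_pos: [0.5785, -0.1781, 0.1453]
tool_rot: [-90.0, 0.1, 12.4]
force: [-4.1, -2.4, 1.1]
grip_width: 0.0141
```

carry_out([
  [[-1,0,1],[0,0,0]],
  [[-1,0,1],[0,0,0]],
  [[-1,0,1],[0,0,0]],
  [[-1,0,1],[0,0,0]],
  [[-1,0,1],[0,0,0]],
  [[0,0,0],[0,0,0]],
])

```text
time_s: 16.4
tool_pos: [0.5742, -0.1736, 0.1459]
tool_rot: [-90.0, -0.1, 12.4]
force: [1.2, -1.3, -1.1]
grip_width: 0.0139
```

carry_out([
  [[0,0,1],[0,0,0]],
  [[0,0,1],[0,0,0]],
  [[0,0,1],[0,0,0]],
  [[0,0,0],[0,0,0]],
])

```text
time_s: 16.8
tool_pos: [0.5734, -0.1711, 0.1458]
tool_rot: [-90.1, -0.1, 12.4]
force: [1.8, -3.4, -0.1]
grip_width: 0.0139
```

carry_out([
  [[0,0,1],[0,0,0]],
  [[0,0,1],[0,0,0]],
  [[0,0,0],[0,0,0]],
])

```text
time_s: 17.1
tool_pos: [0.5727, -0.17, 0.1457]
tool_rot: [-90.1, -0.0, 12.4]
force: [1.8, -4.3, -0.1]
grip_width: 0.014
```

carry_out([
  [[0,0,1],[0,0,0]],
  [[0,0,1],[0,0,0]],
  [[0,0,0],[0,0,0]],
])

```text
time_s: 17.4
tool_pos: [0.5721, -0.1688, 0.1457]
tool_rot: [-90.2, -0.0, 12.4]
force: [1.9, -5.2, 0.4]
grip_width: 0.0137
```

Run:
```python
from h import *
o=env.get_obs();p=o["tool_pos"];print(np.round(p,4),np.round(o["tool_rot"],2),np.round(o["force"],2),np.round(o["wrist_torque"],3))
print("TCP",proj("scene",p))
im=env.read_camera("scene")
x,y=195,130;im=im[y:y+80,x:x+90,::-1].copy();cv2.imwrite("pics/c6.png",cv2.resize(im,None,fx=7,fy=7,interpolation=cv2.INTER_CUBIC))
```

```text
[ 0.5721 -0.1688  0.1457] [-9.016e+01 -1.000e-02  1.236e+01] [ 1.94 -5.21  0.45] [-1.55  -0.856  0.032]
TCP [242.87186655 161.90261667]
```

View pics/c6.png

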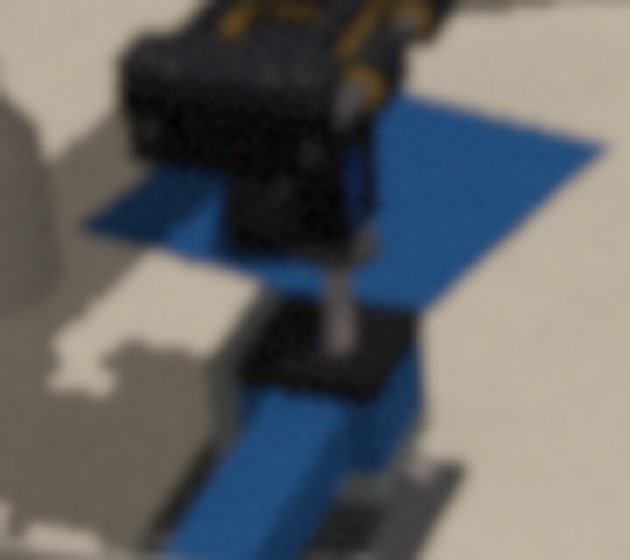

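The pin enters the lug at about (243.6,180), near the lug centre. The pivot therefore looks to be about (573, -177) mm, which fits the felt stops at x ≈ 578.5 and y ≈ -171. Now the -y side.

carry_out([
  [[0,0,-2],[0,0,0]],
  [[0,0,-2],[0,0,0]],
  [[0,0,-2],[0,0,0]],
  [[0,0,-1],[0,0,0]],
  [[0,0,-1],[0,0,0]],
  [[0,0,-1],[0,0,0]],
  [[0,0,-1],[0,0,0]],
  [[0,0,-1],[0,0,0]],
  [[0,0,0],[0,0,0]],
])

```text
time_s: 18.35
tool_pos: [0.5743, -0.1775, 0.1453]
tool_rot: [-90.0, 0.0, 12.4]
force: [0.3, 1.6, -1.8]
grip_width: 0.0133
```

carry_out([
  [[0,0,-1],[0,0,0]],
  [[0,0,-1],[0,0,0]],
  [[0,0,0],[0,0,0]],
])

```text
time_s: 18.65
tool_pos: [0.5749, -0.1798, 0.1455]
tool_rot: [-90.0, -0.0, 12.4]
force: [-0.0, 2.0, -2.6]
grip_width: 0.0135
```

carry_out([
  [[0,0,-1],[0,0,0]],
  [[0,0,-1],[0,0,0]],
  [[0,0,0],[0,0,0]],
])

```text
time_s: 18.95
tool_pos: [0.5752, -0.1811, 0.1455]
tool_rot: [-90.0, 0.0, 12.4]
force: [0.5, 3.7, -0.9]
grip_width: 0.0136
```

carry_out([
  [[0,0,-1],[0,0,0]],
  [[0,0,-1],[0,0,0]],
  [[0,0,0],[0,0,0]],
])

```text
time_s: 19.25
tool_pos: [0.5754, -0.1818, 0.1455]
tool_rot: [-89.9, 0.0, 12.5]
force: [-1.2, 6.4, 0.1]
grip_width: 0.0136
```

Pivot by touch is about (572.5, -176.5) mm. I'll back off the -y stop, lower onto the second bush and feel round a ring of about 4.5 mm radius.

carry_out([
  [[-0.5,0,1.5],[0,0,0]],
  [[-0.5,0,1],[0,0,0]],
  [[0,1,0],[0,0,0]],
  [[0,1,0],[0,0,0]],
  [[0,0.7,0],[0,0,0]],
  [[0,0.5,0],[0,0,0]],
  [[0,0.5,0],[0,0,0]],
  [[0,0,0],[0,0,0]],
])

```text
time_s: 20.05
tool_pos: [0.5744, -0.1816, 0.1418]
tool_rot: [-90.0, -0.0, 12.4]
force: [2.4, 1.9, 0.6]
grip_width: 0.0139
```

carry_out([
  [[0,0.5,0],[0,0,0]],
  [[0,0.5,0],[0,0,0]],
  [[0,0,0],[0,0,0]],
])

```text
time_s: 20.35
tool_pos: [0.5746, -0.1816, 0.1417]
tool_rot: [-90.1, -0.0, 12.4]
force: [2.0, 2.1, 4.2]
grip_width: 0.0134
```

carry_out([
  [[0,0.3,0.7],[0,0,0]],
  [[-1,0,0],[0,0,0]],
  [[-1,0,0],[0,0,0]],
  [[-1,0,0.2],[0,0,0]],
  [[0,0,0],[0,0,0]],
])

```text
time_s: 20.85
tool_pos: [0.5725, -0.1815, 0.1417]
tool_rot: [-90.1, -0.2, 12.4]
force: [3.1, 1.4, 4.4]
grip_width: 0.0141
```

carry_out([
  [[-0.8,0,0.6],[0,0,0]],
  [[-0.8,0,0.6],[0,0,0]],
  [[-0.8,0,0.7],[0,0,0]],
  [[0,0,0],[0,0,0]],
])

```text
time_s: 21.25
tool_pos: [0.5696, -0.181, 0.1416]
tool_rot: [-90.2, -0.2, 12.4]
force: [3.6, 0.2, 5.4]
grip_width: 0.0135
```

carry_out([
  [[-0.3,0,1],[0,0,0]],
  [[-0.3,0,1],[0,0,0]],
  [[-0.2,0,1],[0,0,0]],
  [[0,0,0],[0,0,0]],
])

```text
time_s: 21.65
tool_pos: [0.5678, -0.1794, 0.1415]
tool_rot: [-90.3, -0.1, 12.4]
force: [3.1, -2.8, 5.4]
grip_width: 0.0137
```

carry_out([
  [[0,0,1],[0,0,0]],
  [[0,0,1],[0,0,0]],
  [[0.2,0,1],[0,0,0]],
  [[0,0,0],[0,0,0]],
])

```text
time_s: 22.05
tool_pos: [0.5661, -0.1759, 0.1405]
tool_rot: [-90.1, 0.0, 12.4]
force: [2.2, -1.8, 0.5]
grip_width: 0.0137
```

It dropped again: z is 140.5 mm and the vertical force is gone. Going down through the lower bush.

carry_out([
  [[0,0.7,0],[0,0,0]],
  [[0,0.7,0],[0,0,0]],
  [[0,0.6,0],[0,0,0]],
  [[0,0,0],[0,0,0]],
])

```text
time_s: 22.45
tool_pos: [0.5657, -0.1741, 0.1376]
tool_rot: [-90.0, 0.1, 12.4]
force: [2.7, -1.5, -1.5]
grip_width: 0.0137
```

carry_out([
  [[0,0.7,0],[0,0,0]],
  [[0,0.7,0],[0,0,0]],
  [[0,0.6,0],[0,0,0]],
  [[0,0,0],[0,0,0]],
])

```text
time_s: 22.85
tool_pos: [0.5659, -0.174, 0.1361]
tool_rot: [-90.0, 0.1, 12.4]
force: [1.5, -1.8, 0.1]
grip_width: 0.0136
```

carry_out([
  [[0,1,0],[0,0,0]],
  [[0,1,0],[0,0,0]],
  [[0,1,0],[0,0,0]],
  [[0,1,0],[0,0,0]],
  [[0,0,0],[0,0,0]],
])

```text
time_s: 23.35
tool_pos: [0.5662, -0.174, 0.1322]
tool_rot: [-90.0, 0.0, 12.4]
force: [0.1, -2.1, -1.3]
grip_width: 0.0137
```

carry_out([
  [[0,1,0],[0,0,0]],
  [[0,1,0],[0,0,0]],
  [[0,1,0],[0,0,0]],
  [[0,0,0],[0,0,0]],
])

```text
time_s: 23.75
tool_pos: [0.5664, -0.174, 0.1293]
tool_rot: [-90.0, 0.0, 12.4]
force: [1.0, -1.3, -1.0]
grip_width: 0.0137
```

carry_out([
  [[1,0,-0.7],[0,0,0]],
  [[1,0,-0.7],[0,0,0]],
  [[1,0,-0.7],[0,0,0]],
  [[1,0,-0.7],[0,0,0]],
  [[1,0,-0.7],[0,0,0]],
  [[1,0,0],[0,0,0]],
  [[0,0,0],[0,0,0]],
])

```text
time_s: 24.45
tool_pos: [0.5724, -0.1753, 0.1288]
tool_rot: [-89.9, 0.1, 12.4]
force: [-4.5, 1.7, -1.0]
grip_width: 0.0136
```

carry_out([
  [[0,1,0],[0,0,0]],
  [[0,1,0],[0,0,0]],
  [[0,1,0],[0,0,0]],
  [[0,0.5,0],[0,0,0]],
  [[0,0.5,0],[0,0,0]],
  [[0,0,0],[0,0,0]],
])

```text
time_s: 25.05
tool_pos: [0.5732, -0.1755, 0.1257]
tool_rot: [-90.0, -0.0, 12.4]
force: [-4.5, 3.1, 0.5]
grip_width: 0.0134
```

carry_out([
  [[0,0.5,0],[0,0,0]],
  [[0,0.5,0],[0,0,0]],
  [[0,0,0],[0,0,0]],
])

```text
time_s: 25.35
tool_pos: [0.5734, -0.1756, 0.1254]
tool_rot: [-90.0, -0.0, 12.4]
force: [-5.7, 2.2, 3.0]
grip_width: 0.0138
```

carry_out([
  [[0,0.5,0],[0,0,0]],
  [[-0.6,0,0],[0,0,0]],
  [[-0.6,0,0],[0,0,0]],
  [[-0.6,0,0],[0,0,0]],
  [[0,0,0],[0,0,0]],
])

```text
time_s: 25.85
tool_pos: [0.5727, -0.176, 0.1251]
tool_rot: [-90.0, -0.2, 12.4]
force: [-3.1, 2.8, 5.5]
grip_width: 0.0137
```

carry_out([
  [[0,0,-0.6],[0,0,0]],
  [[0,0,-0.6],[0,0,0]],
  [[0,0,-0.6],[0,0,0]],
  [[0,0,0],[0,0,0]],
])

```text
time_s: 26.25
tool_pos: [0.5724, -0.1769, 0.1243]
tool_rot: [-89.9, -0.1, 12.5]
force: [-3.3, 4.0, 2.0]
grip_width: 0.014
```

It is starting to drop in (124.3 mm, force down to 2 N). I'll continue the same way and go down gently.

carry_out([
  [[0,0.5,-0.5],[0,0,0]],
  [[-0.3,0.5,-0.3],[0,0,0]],
  [[0,0.5,0],[0,0,0]],
  [[0,0,0],[0,0,0]],
])

```text
time_s: 26.65
tool_pos: [0.5721, -0.1775, 0.1222]
tool_rot: [-89.9, -0.1, 12.5]
force: [-3.3, 4.1, 1.1]
grip_width: 0.0136
```

carry_out([
  [[0,0.7,0],[0,0,0]],
  [[0,0.7,0],[0,0,0]],
  [[0,0.6,0],[0,0,0]],
  [[0,0,0],[0,0,0]],
])

```text
time_s: 27.05
tool_pos: [0.5721, -0.1775, 0.1201]
tool_rot: [-89.9, -0.1, 12.5]
force: [-2.2, 5.1, 1.6]
grip_width: 0.0134
```

carry_out([
  [[0,0.7,0],[0,0,0]],
  [[0,0.7,0],[0,0,0]],
  [[0,0.6,0],[0,0,0]],
  [[0,0,0],[0,0,0]],
])

```text
time_s: 27.45
tool_pos: [0.572, -0.1775, 0.1181]
tool_rot: [-89.9, -0.1, 12.5]
force: [-3.2, 5.1, 2.1]
grip_width: 0.0138
```

carry_out([
  [[-0.4,0,0.6],[0,0,0]],
  [[0,1,0],[0,0,0]],
  [[0,1,0],[0,0,0]],
  [[0,1,0],[0,0,0]],
  [[0,0,0],[0,0,0]],
])

```text
time_s: 27.95
tool_pos: [0.5715, -0.1779, 0.1154]
tool_rot: [-90.0, -0.1, 12.4]
force: [-1.9, 4.8, 0.6]
grip_width: 0.0137
```

carry_out([
  [[0,1,0],[0,0,0]],
  [[0,1,0],[0,0,0]],
  [[0,1,0],[0,0,0]],
  [[0,1,0],[0,0,0]],
  [[0,0,0],[0,0,0]],
])

```text
time_s: 28.45
tool_pos: [0.5716, -0.1779, 0.1114]
tool_rot: [-90.0, -0.1, 12.4]
force: [-1.1, 5.1, 1.9]
grip_width: 0.0136
```

carry_out([
  [[0,0,0.6],[0,0,0]],
  [[0,1,0],[0,0,0]],
  [[0,1,0],[0,0,0]],
  [[0,1,0],[0,0,0]],
  [[0,1,0],[0,0,0]],
  [[0,1,0],[0,0,0]],
  [[0,0,0],[0,0,0]],
])

```text
time_s: 29.15
tool_pos: [0.5713, -0.1779, 0.1064]
tool_rot: [-90.0, -0.1, 12.4]
force: [0.9, 4.9, 0.8]
grip_width: 0.014
```

carry_out([
  [[0,0.7,0],[0,0,0]],
  [[0,0.7,0],[0,0,0]],
  [[0,0.6,0],[0,0,0]],
  [[0,0,0],[0,0,0]],
])

```text
time_s: 29.55
tool_pos: [0.5713, -0.1779, 0.1044]
tool_rot: [-90.0, -0.1, 12.4]
force: [1.2, 5.2, 0.7]
grip_width: 0.0134
```

carry_out([
  [[0,0.5,0],[0,0,0]],
  [[0,0.5,0],[0,0,0]],
  [[0,0,0],[0,0,0]],
])

```text
time_s: 29.85
tool_pos: [0.5714, -0.1779, 0.104]
tool_rot: [-90.0, -0.1, 12.4]
force: [-0.6, 5.0, 3.6]
grip_width: 0.0137
```

carry_out([
  [[0,0.5,0],[0,0,0]],
  [[0,0.5,0],[0,0,0]],
  [[0,0,0],[0,0,0]],
])

```text
time_s: 30.15
tool_pos: [0.5714, -0.1779, 0.1039]
tool_rot: [-90.0, -0.0, 12.4]
force: [-1.9, 5.0, 8.3]
grip_width: 0.0137
```

The collar is seated: TCP at 103.9 mm matches the expected 103.5–103.8, with 8 N. I'll relieve the sideways 5 N before letting go.

carry_out([
  [[0,-0.5,0.6],[0,0,0]],
  [[0,0,0.6],[0,0,0]],
  [[0,0,0],[0,0,0]],
])

```text
time_s: 30.45
tool_pos: [0.5714, -0.1778, 0.104]
tool_rot: [-90.1, -0.1, 12.4]
force: [-0.7, 3.0, 5.4]
grip_width: 0.0139
```

carry_out([
  [[0,0,0.6],[0,0,0]],
  [[0,0,0.6],[0,0,0]],
  [[0,0,0],[0,0,0]],
])

```text
time_s: 30.75
tool_pos: [0.5714, -0.1778, 0.104]
tool_rot: [-90.2, -0.1, 12.4]
force: [0.4, 1.1, 6.3]
grip_width: 0.0138
```

carry_out([
  [[0,0,0],[0,0,0]],
  [[0,0,0],[0,0,0]],
  [[0,0,0],[0,0,0]],
  [[0,0,0],[0,0,0]],
  [[0,0,0],[0,0,0]],
  [[0,0,0],[0,0,0]],
], jaw=0.5)

```text
time_s: 31.35
tool_pos: [0.5703, -0.1757, 0.1028]
tool_rot: [-90.0, 0.0, 12.4]
force: [0.7, 0.0, -0.0]
grip_width: 0.0424
```

carry_out([
  [[0,-10,0],[0,0,0]],
  [[0,-15,0],[0,0,0]],
  [[0,-20,0],[0,0,0]],
  [[0,-25,0],[0,0,0]],
  [[0,-25,0],[0,0,0]],
  [[0,-25,0],[0,0,0]],
  [[0,0,50],[0,0,0]],
  [[0,0,50],[0,0,0]],
  [[0,0,50],[0,0,0]],
  [[0,0,0],[0,0,0]],
  [[0,0,0],[0,0,0]],
])

```text
time_s: 32.45
tool_pos: [0.5384, -0.0277, 0.2247]
tool_rot: [-90.1, -0.1, 12.6]
force: [0.4, -0.9, -0.7]
grip_width: 0.0434
```

Run:
```python
from h import *
o=env.get_obs();print(np.round(o["force"],2),np.round(o["tool_pos"],3))
A={}
for c,(x,y,w,h) in(("scene",(205,145,70,60)),("top",(350,155,70,60))):
    f=np.mean([env.read_camera(c).astype(float) for _ in range(2)],0); A[c]=f
    cv2.imwrite(f"pics/{c}7.png",f[:,:,::-1])
    cv2.imwrite(f"pics/{c}7c.png",cv2.resize(f[y:y+h,x:x+w,::-1].astype(np.uint8),(390,334),interpolation=cv2.INTER_CUBIC))
cv2.imwrite("pics/c7.png",np.hstack([cv2.imread("pics/scene7c.png"),cv2.imread("pics/top7c.png")]))
for c in A:
    d=env.outline_of(c,"pin_blue");print(c,[(round(k["p"],2),np.round(k["xy"])) for k in d])
for z in (.099,.135):print(proj("scene",[.572,-.1775,z]),proj("top",[.572,-.1775,z]))
```

```text
[ 0.39 -0.87 -0.68] [ 0.538 -0.028  0.225]
scene [(0.81, array([335., 233.])), (0.71, array([220., 223.])), (0.42, array([242., 174.]))]
top []
[241.4081175  176.14111014] [384.36563606 178.81282824]
[240.37781986 164.59385774] [385.77244119 176.11549973][ WARN:0@6.528] global loadsave.cpp:1063 imwrite_ Unsupported depth image for selected encoder is fallbacked to CV_8U.
```

View pics/c7.png

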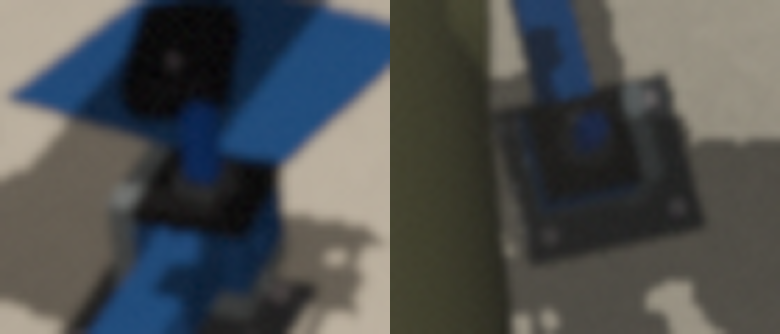

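View pics/scene7.png

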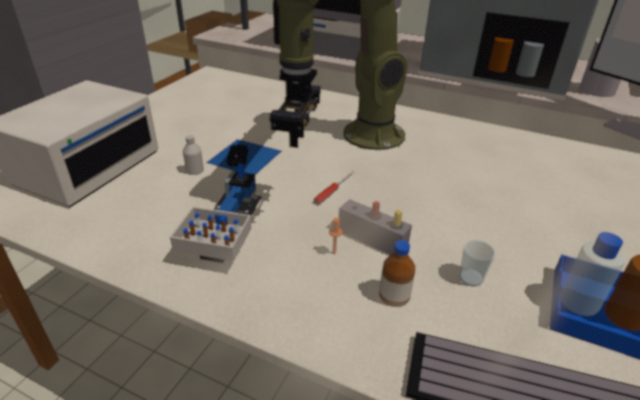

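The pin stands upright in the bracket. Its grip spans scene rows 164 to 177 at column 240, against a predicted 164.6 to 176, and the collar lies on the black lug. The red and yellow pins are in the stand and the other things look undisturbed. The arm touches nothing. Handing in.

```bash
python3 -c "
from cell import env
print(env.sign_off(), env.get_obs()['time_s'])"
```

```text
the job is handed in; nothing more can be done
the job is handed in; nothing more can be done
```

The blue pin is threaded through the upper lug, both bushes and the lower lug, and its collar is seated on the upper lug. I let go, moved the arm clear and handed the job in at about 33 s.

- **How it went:** I found each hole by light contact. The most I read pressing down on the bracket was about 9 N, with sideways readings up to about 6.5 N.
- **Last checks:** The collar stopped where it should, with the tool at 103.9 mm against the expected 103.5–103.8. In the final scene picture the pin stands upright and its grip is within about 2 pixels of the predicted place. The red and yellow pins are still in the stand, nothing else looks moved, and the force on the arm was about zero.
- **What disagreed:** My first camera estimate of the pivot, mostly from the top view, was about 5 mm off, so I used the one found by touch. At the end the network missed the pin in the top view. In the scene view it rated the orange look-alike and the tray above it. I judged the seating by the height, the force and the crops instead. Flatness of the collar was not measured directly.

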